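Shut and latch the guard gate of a bench test bay

TASK

One of the two guarded test bays on the repair bench has been left open: the gate with the yellow paddle on its drop bar stands ajar. Lift that bar by its paddle so it passes over the catch on the latch post, swing the gate fully shut, and let the bar drop back down into the catch, then let go. Leave the other bay's gate, with the red paddle, alone.

Things in the scene. Friction and masses are not known exactly. Their poses are not given: they have to be found in the camera images.
- bay_grip (a point): Centre of the upright yellow paddle, handle of the drop bar: 16 mm thick (x), 34 wide (y), 44 tall (z). Bar down, it is 150 mm above the bench, 50 above the gate's top rail. Axes of the bar: x normal to the gate, the way it shuts; y along the bar to the hinge; z up. Gate's upright hinge axis: 145 mm along +y. Bar's pivot pin (parallel to x): 120 mm along +y, 32 below. Bar ends 105 mm along -y.
- bay_gate (a joint): Opening angle of that gate, rad: 0 fully shut (hard stop; bar over the middle of the catch), growing to at most 1.1 as it swings out towards the robot. From above it shuts anticlockwise. Light friction: it stays where left.
- bay_bar (a joint): Angle of that steel bar, rad: 0 level (down), up to 0.8 as the paddle is lifted; light, falls by its own weight. Bar 10 mm thick, 14 high. Catch on the latch post, 87 mm past the paddle: a slot 32 mm wide, its front lip 19 mm and back stop 49 mm above the lowered bar's underside. To clear the lip raise the paddle 13 mm or more (25 to 50 is comfortable).
- bay2_grip (a point): Centre of the red paddle on the other bay, of the same make; its gate is shut and its bar down. Bystander, to be left alone.

How it is judged:
By the outcome, as a careful person would: the job done as asked, in the order asked, and still so for the second after the job is handed in, with the robot touching nothing.
It also fails if it takes over 37 s, if anything falls off the work surface, if the arm or the gripper's body presses on something with over 40 N, if the wrist force passes 120 N, or if a joint passes its speed limit or range.

ROBOT

A 6-joint arm with a two-finger parallel gripper is mounted at the origin on the work surface. World frame = base frame: x ahead of the robot, y to its left, z up, the work surface at z = 0. Lengths are in m, angles in rad, forces in N, time in s.
With the tool pointing down it reaches from about 0.375 to 0.975 m from the base axis. Payload 3.8 kg.
Tool frame: the origin (TCP) lies midway between the tips of the shut fingers; the grasp point (between the pads) lies 19 mm behind it; x points along the fingers, y is the direction in which the jaws open and shut, and the axes are right-handed (so a half turn about x gives the same grasp; the last joint's range is limited). The gripper opens to 88 mm and grips with 3 to 60 N. Pads are 18 mm wide; open, the fingers measure 123 mm over their backs; the gripper's body (75 mm by 187 mm) begins 45 mm behind the grasp point.
Start: joints at [1.215, 0.264, 1.604, -0, 1.274, -0.037], TCP at [0.212, 0.641, 0.239] pointing down, gripper open.
Joint ranges: [-2.63, 2.63], [-0.94, 2.18], [0.31, 2.57], [-1.31, 4.45], [0, 2.66], [-2.55, 2.55]. Speed limits (rad/s): [2.57, 2.57, 3.14, 3.14, 3.14, 3.14].

INTERFACE

Orientations are given as a rotation vector (axis times angle).
In Python, from cell import manip, inverse_kinematics, cams, order gives the robot as it stands. Calls block until the motion is done:
- manip.move_pose(position, orientation): joint-space move of the TCP to a pose.
- manip.move_linear(position, rate=0.15, rot=None): straight line of the TCP; rot=None keeps the orientation; rate is the mean speed in m/s.
- manip.set_joints(angles): joint-space move.
- manip.set_gripper(opening, force=None): finger opening in m; force is the grip in N (None keeps the last); returns when the fingers have stopped.
- manip.dwell(seconds).
- inverse_kinematics(position, orientation): joint angles nearest the present ones, or None.
- manip.state(): the state.
- cams.capture(name): name is "scene" or "top" or "wrist"; returns a dict with "image" (384x512x3 uint8, blue, green, red), "z_map" (384x512 float32, m along the optical axis (not along the pixel's ray), 0 where there is no reading), "intrinsics" (3x3 intrinsics, pixels), "k1" (the pictures are not rectified: a ray, as slopes to the right and down, at radius r is drawn at 1 + k1 r^2 times it, then the intrinsics apply), "position" and "orientation" of the camera in the world; the wrist camera has in their place "T_tool_cam" (4x4, takes a point from camera to tool coordinates, whose origin is the TCP and whose axes are the tool frame's). Camera axes: x right, y down, z forward; pixel columns grow to the right and rows downward; lengths in m; the calibration is good to about 2 mm. A picture is of the moment at which its call begins: read the wrist's pose just before it.
A pose or a line that the arm cannot do raises manip.IKError and nothing moves.
- order.close_job(): hands the job in, once; it reports no verdict.
The state is a dict: "clock": time; "joint_pos": joint angles; "joint_velocities": joint speeds; "tau": joint torques, N m; "tool_pos": TCP position; "tcp_rot": TCP orientation; "contact_force": force on the tool from outside, world axes, zero at the start; "moment": the same for the moment, N m; "gripper_width": finger opening in m.
Only numpy, scipy, OpenCV 4.12 (cv2) and the standard library are available. Lean on these libraries where they do the work, as an engineer would, in place of code of your own. Each camera call takes 0.05 s, during which the arm holds its last target.

## Working session

There is one attempt and no reset: what is moved stays moved. The work goes in short steps, each a Python script; the robot and the scene stay as the last script left them, time stands still between calls to the robot, and variables do not carry over. Pictures are saved under pics/ and viewed, and the job is handed in when it is done.

```bash
mkdir -p pics; ls
python3 - <<'E'
from cell import manip,cams
import cv2,pickle
s=manip.state();print(s['clock'],s['tool_pos'],s['tcp_rot'],s['gripper_width'])
d={}
for n in("scene","top"):
    c=cams.capture(n);d[n]=c;cv2.imwrite(f"pics/{n}0.png",c["image"]);print(n,c["position"],c["orientation"],c["k1"],c["intrinsics"])
pickle.dump(d,open("c0.pkl","wb"))
E
```

```text
pics
0.0 [0.21131468 0.64034005 0.23744055] [ 0.24855674  1.55670279 -0.2518798 ] 0.08853890917666245
scene [ 1.11945049 -0.57003075  0.7684702 ] [-2.12324049 -0.85622876  0.37341142] -0.11931591936459358 [[425.92649681   0.         261.13988221]
 [  0.         425.92649681 186.45308363]
 [  0.           0.           1.        ]]
top [0.35402808 0.00462112 1.00180077] [-2.19492828  1.9865067  -0.23313192] -0.022584967929254483 [[399.78973669   0.         251.58221226]
 [  0.         399.78973669 189.55965304]
 [  0.           0.           1.        ]]
```

View pics/scene0.png

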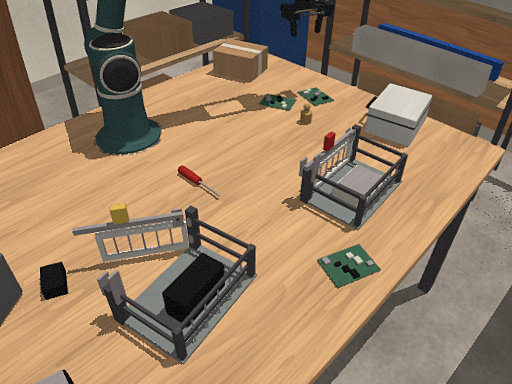

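View pics/top0.png

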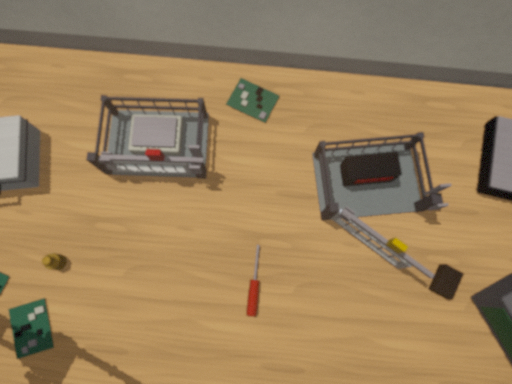

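The scene view shows the yellow paddle at (119,213) on the open gate, with its hinge post at (190,225) and latch post at (112,295). In the top view the paddle is at (397,244), the hinge at about (340,212) and the catch at about (438,197). A black box sits near the bar's end at (445,281).

```bash
cat > h.py <<'E'
import numpy as np,cv2
from scipy.spatial.transform import Rotation as R
def cloud(c,T=None):
    z=c["z_map"];h,w=z.shape;K=c["intrinsics"]
    u,v=np.meshgrid(np.arange(w),np.arange(h))
    p=np.stack([u,v],-1).reshape(-1,1,2).astype(float)
    s=cv2.undistortPoints(p,K,np.array([c["k1"],0,0,0.]),).reshape(h,w,2)
    P=np.dstack([s*z[...,None],z])
    if T is None:
        T=np.eye(4);T[:3,:3]=R.from_rotvec(c["orientation"]).as_matrix();T[:3,3]=c["position"]
    return P@T[:3,:3].T+T[:3,3]
def yellow(c):
    hsv=cv2.cvtColor(c["image"],cv2.COLOR_BGR2HSV)
    return cv2.inRange(hsv,(22,170,90),(35,255,255))>0
E
python3 - <<'E'
from h import *
import pickle
d=pickle.load(open("c0.pkl","rb"))
for n in d:
    c=d[n];P=cloud(c);m=yellow(c)&(c["z_map"]>0);q=P[m]
    print(n,m.sum(),np.argwhere(m).mean(0),q.mean(0),q.min(0),q.max(0))
    t=q[q[:,2]>np.percentile(q[:,2],60)] if n=="scene" else q[q[:,2]>.16]
    print(' top',t.mean(0),len(t),cv2.minAreaRect((t[:,:2]*1000).astype(np.float32)))
P=cloud(d["top"])
for nm,(u,v) in dict(barend=(436,279),bar2=(420,267),hinge=(343,213),post=(330,213),latch=(427,202),latch2=(434,193),latch3=(446,187),box=(445,281),floor=(330,300)).items(): print(nm,P[v,u])
# bar fit: points z in .10-.15 near paddle
z=P[...,2];m=(z>.105)&(z<.16)
vis=d["top"]["image"].copy();vis[m]=(0,0,255)
cv2.imwrite("pics/z.png",cv2.resize(vis[110:330,280:500],None,fx=2.7,fy=2.7,interpolation=0))
cv2.imwrite("pics/zoom.png",cv2.resize(d["top"]["image"][110:330,280:500],None,fx=2.7,fy=2.7))
E
```

```text
scene 64 [215.421875 119.75    ] [ 0.47101809 -0.29671633  0.14996075] [ 0.45481556 -0.31205086  0.12911996] [ 0.48025373 -0.27994834  0.1720909 ]
 top [ 0.4715166  -0.29597958  0.16373889] 26 ((467.6728820800781, -295.7352600097656), (31.377500534057617, 13.806519508361816), 62.44790267944336)
top 183 [245.37704918 386.01092896] [ 0.46031921 -0.26602405  0.16126821] [ 0.35377568 -0.30875993  0.03551114] [0.47689173 0.49371181 0.17421283]
 top [ 0.46406131 -0.29288266  0.16976336] 132 ((464.4525146484375, -293.72015380859375), (32.049903869628906, 15.189242362976074), 57.71900939941406)
barend [ 0.40927777 -0.4353995   0.0244391 ]
bar2 [ 0.42572107 -0.35489791  0.12616889]
hinge [ 0.52718101 -0.18234313  0.12873555]
post [ 0.52943916 -0.15836148  0.10251606]
latch [ 0.58153254 -0.38753344  0.08530731]
latch2 [ 0.59806502 -0.392895    0.11060816]
latch3 [ 0.60380051 -0.40236605  0.14926114]
box [ 0.40595293 -0.45119838  0.03692374]
floor [ 0.33573272 -0.18926398 -0.00210769]
```

Run:
```python
import cv2,numpy as np
a=cv2.imread("pics/z.png");b=cv2.imread("pics/zoom.png")
cv2.imwrite("pics/zz.png",cv2.resize(np.hstack([a,b]),(800,400)))
```

```text
(no output)
```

View pics/zz.png

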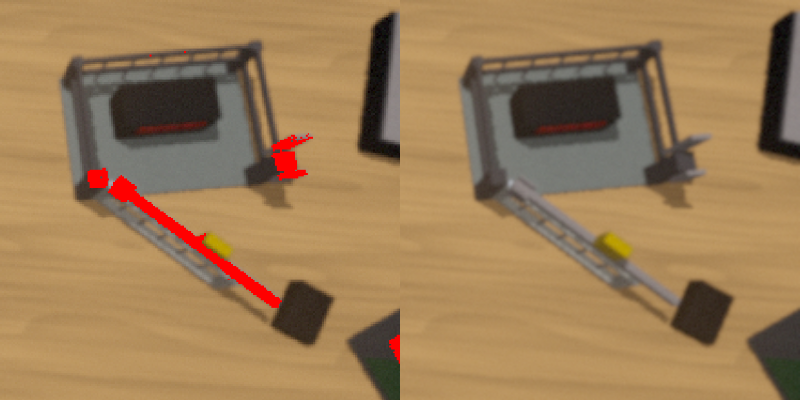

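Run:
```python
from h import *
import pickle
d=pickle.load(open("c0.pkl","rb"))
c=d["top"];P=cloud(c);z=P[...,2]
pad=np.array([.4648,-.2945])
def line(m):
    q=P[m][:,:2]
    for _ in range(3):
        f=cv2.fitLine((q*1000).astype(np.float32),cv2.DIST_HUBER,0,.01,.01).ravel();dd=f[:2];o=f[2:]/1000
        r=(q-o)@np.array([-dd[1],dd[0]]);q=q[abs(r)<.006]
    if dd[1]<0: dd=-dd
    return o,dd,len(q)
m=(z>.112)&(z<.135)&(P[...,0]<.54)&(P[...,0]>.40)&(P[...,1]<-.17)&(P[...,1]>-.42)
o,y,n=line(m);x=np.array([y[1],-y[0]])
print("bar",o,y,n,np.degrees(np.arctan2(y[1],y[0])),"paddle off",(pad-o)@x)
pc=pad-x*((pad-o)@x); H=pc+.145*y; print("hinge",H, "z bar",np.median(P[m][:,2]))
# catch points in polar about the hinge
for n in d:
    Q=cloud(d[n]);zz=Q[...,2];w=Q[...,:2]-H;r=np.hypot(w[...,0],w[...,1]);a=np.degrees(np.arctan2(-w[...,1],-w[...,0]))
    mm=(r>.2)&(r<.27)&(zz>.1)&(zz<.175)&(Q[...,0]>.54)&(a>70)&(a<130)
    print(n,mm.sum());
    for lo in np.arange(.1,.175,.01):
        k=mm&(zz>=lo)&(zz<lo+.01)
        if k.sum(): print(round(lo,2),k.sum(),"ang",np.round(np.percentile(a[k],[0,10,50,90,100]),1),"r",np.round(np.percentile(r[k],[0,50,100]),3))
# base posts/floor: bay floor edges for orientation
```

```text
bar [ 0.46828926 -0.28398016] [0.54169685 0.8405739 ] 520 57.20077 paddle off 0.002765586009353198
hinge [ 0.54102136 -0.17111868] z bar 0.12485888032738646
scene 613
0.1 206 ang [ 96.   97.9 107.1 127.7 129.8] r [0.222 0.243 0.266]
0.11 101 ang [ 96.3  97.  101.7 106.8 107. ] r [0.222 0.24  0.245]
0.12 101 ang [ 95.4  96.7  97.5 106.8 107.2] r [0.221 0.235 0.246]
0.13 69 ang [ 95.7  96.5 106.3 106.8 107. ] r [0.222 0.235 0.246]
0.14 49 ang [105.2 106.2 106.6 106.9 107.2] r [0.222 0.237 0.247]
0.15 60 ang [104.6 105.4 106.4 106.9 107.1] r [0.222 0.235 0.246]
0.16 27 ang [104.9 105.4 105.9 106.7 107. ] r [0.222 0.235 0.246]
top 398
0.1 167 ang [ 95.8  98.5 105.6 125.7 129.9] r [0.219 0.235 0.262]
0.11 101 ang [ 95.9  97.1 101.7 105.3 107.1] r [0.219 0.231 0.246]
0.12 35 ang [ 95.6  96.   97.1 106.4 107. ] r [0.22  0.23  0.247]
0.13 35 ang [ 95.8  96.   97.  105.8 106.9] r [0.22  0.23  0.244]
0.14 16 ang [105.1 105.2 105.5 106.9 107.1] r [0.219 0.226 0.245]
0.15 24 ang [105.2 105.4 105.8 106.7 107. ] r [0.221 0.228 0.246]
0.16 20 ang [105.4 105.5 106.  106.6 106.8] r [0.221 0.232 0.245]
```

```bash
cat >> h.py <<'E'
# mechanism model
PAD0=np.array([.4648,-.2945,.150]); A0=np.radians(57.2); ASHUT=np.radians(101.3)
def frame(a): # gate axes as columns, a = world angle of y axis
    y=np.array([np.cos(a),np.sin(a),0]);z=np.array([0,0,1.]);return np.column_stack([np.cross(y,z),y,z])
def tool(a,phi,H,sgn=1,up=0.0,dx=0):
    """TCP pose with grasp point at paddle centre + up along the bar's z; gate dir a, bar raised phi"""
    F=frame(a); Rx=R.from_euler('x',-phi).as_matrix()
    piv=np.array([0,-.025,-.032]) # rel hinge (at paddle height)
    g=piv+Rx@np.array([0,-.120,.032+up])
    p=np.array([H[0],H[1],PAD0[2]])+F@(g+[dx,0,0])
    B=F@Rx; tx=-B[:,2]; ty=sgn*B[:,0]; 
    return p+.019*tx, R.from_matrix(np.column_stack([tx,ty,np.cross(tx,ty)])).as_rotvec()
def hinge(pad,a): return pad+.145*frame(a)[:,1]
E
python3 - <<'E'
from h import *
from cell import manip,cams,inverse_kinematics as ik
H=hinge(PAD0,A0)
for s in(1,-1):
    for a,ph in((A0,0),(A0,.3),(ASHUT,.3),(ASHUT+.1,0)):
        p,r=tool(a,ph,H,s);q=ik(p,r);print(s,np.round(p,3),None if q is None else np.round(q,2))
E
```

```text
1 [ 0.465 -0.294  0.131] [-0.61  0.12  1.98 -0.    1.04 -0.04]
1 [ 0.47  -0.287  0.166] [-0.41  0.12  1.94 -0.33  1.15  0.3 ]
1 [ 0.57  -0.306  0.166] [-0.4   0.17  1.88 -0.31  0.94 -0.43]
1 [ 0.586 -0.311  0.131] [-0.53  0.32  1.73 -0.    1.08 -0.82]
-1 [ 0.465 -0.294  0.131] None
-1 [ 0.47  -0.287  0.166] None
-1 [ 0.57  -0.306  0.166] None
-1 [ 0.586 -0.311  0.131] [-0.53  0.32  1.73  0.    1.08  2.32]
```

Run:
```python
from h import *
from cell import manip,cams
import pickle
H=hinge(PAD0,A0)
p,r=tool(A0,0,H); 
manip.move_pose(p+[0,0,.12],r)
s=manip.state();c=cams.capture("wrist")
T=np.eye(4);T[:3,:3]=R.from_rotvec(s["tcp_rot"]).as_matrix();T[:3,3]=s["tool_pos"]
print(s['clock'],s['tool_pos'],p)
c['T']=T@c["T_tool_cam"];pickle.dump(c,open("w1.pkl","wb"));cv2.imwrite("pics/w1.png",c["image"])
P=cloud(c,c['T']);m=yellow(c)&(c["z_map"]>0);q=P[m];q=q[q[:,2]>.16]
print(m.sum(),q.mean(0),q[:,2].max(),cv2.minAreaRect((q[:,:2]*1000).astype(np.float32)))
z=P[...,2];y=frame(A0)[:,1];w=P-PAD0
m=(z>.112)&(z<.135)&(abs(w@frame(A0)[:,0])<.02)&(abs(w@y)<.11)
f=cv2.fitLine((P[m][:,:2]*1000).astype(np.float32),cv2.DIST_HUBER,0,.01,.01).ravel();print(m.sum(),f,np.degrees(np.arctan(f[1]/f[0])))
```

```text
3.4833 [ 0.46521364 -0.29398318  0.25100837] [ 0.4648 -0.2945  0.131 ]
721 [ 0.46677534 -0.29276638  0.16949744] 0.17167725115190913 ((465.9708557128906, -293.6109924316406), (32.71316146850586, 15.05004596710205), 57.78827667236328)
1385 [   0.5322033     0.84661657  476.72144    -276.65237   ] 57.84555
```

View pics/w1.png

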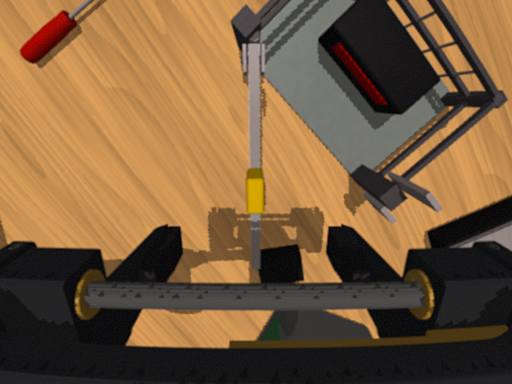

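The wrist view shows the paddle at (255,190) with the bar in line with it. The paddle is centred between the fingers at (180,240) and (330,240). Next I grasp and lift.

```bash
sed -i 's/^PAD0=.*/PAD0=np.array([.4661,-.2937,.150]); A0=np.radians(57.7); ASHUT=np.radians(101.3)/' h.py
python3 - <<'E'
from h import *
from cell import manip,cams
H=hinge(PAD0,A0);print("H",H)
def rep(t):
    s=manip.state();print(t,round(s['clock'],2),np.round(s['tool_pos'],4),np.round(s['contact_force'],1),np.round(s['moment'],2),round(s['gripper_width'],4))
p,r=tool(A0,0,H,up=.002)
manip.set_gripper(.06,15)
manip.move_linear(p+[0,0,.06],rot=r,rate=.2)
manip.move_linear(p,rate=.1);rep("down")
manip.set_gripper(0,20);rep("grip")
for ph in(.07,.14,.21,.28):
    p,r=tool(A0,ph,H,up=.002);manip.move_linear(p,rot=r,rate=.08);rep(ph)
c=cams.capture("scene");cv2.imwrite("pics/s2.png",c["image"][150:384,0:300].repeat(2,0).repeat(2,1))
E
```

```text
H [ 0.54358109 -0.17113703  0.15      ]
down 5.31 [ 0.4665 -0.294   0.1335] [-0.1  0.7 -0.1] [-0.1   0.11 -0.01] 0.0598
grip 6.04 [ 0.4661 -0.2937  0.1331] [-0.3 -0.5  0.3] [-0.    0.1   0.04] 0.0158
0.07 6.3 [ 0.4668 -0.2926  0.1412] [-0.6 -2.8 -1.9] [-0.51  0.25  0.03] 0.0158
0.14 6.56 [ 0.4678 -0.2911  0.1493] [-0.9 -1.9 -1.9] [-0.47  0.31  0.01] 0.0159
0.21 6.82 [ 0.4691 -0.289   0.1573] [-1.  -3.6 -2.1] [-0.52  0.29  0.  ] 0.0157
0.28 7.08 [ 0.4707 -0.2863  0.1652] [-0.4 -2.7 -1.6] [-0.45  0.31  0.02] 0.0155
```

View pics/s2.png

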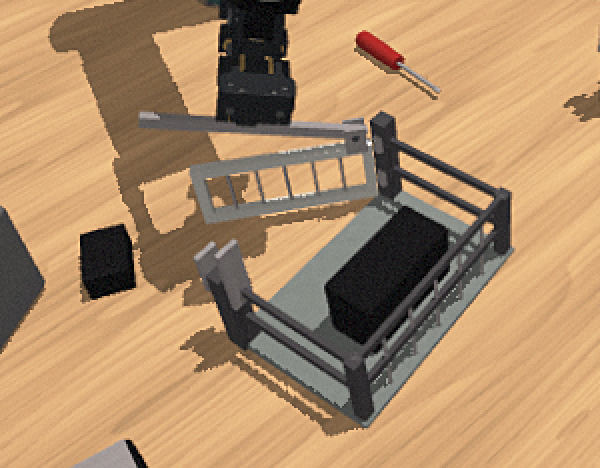

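The picture shows the bar raised, its end at (150,118), with the paddle held. The forces are small. Next I swing the gate shut in small arcs with a force check.

Run:
```python
from h import *
from cell import manip,cams
H=hinge(PAD0,A0)
def rep(t):
    s=manip.state();print(t,round(s['clock'],2),np.round(s['tool_pos'],4),np.round(s['contact_force'],1),np.round(s['moment'],2),round(s['gripper_width'],4));return s
A=np.r_[np.linspace(57.7,97,9)[1:],np.arange(98,104.1,.75)]
for i,a in enumerate(A):
    p,r=tool(np.radians(a),.28,H,up=.002);manip.move_linear(p,rot=r,rate=.1 if a<=97 else .04)
    s=rep(round(a,2));x=frame(np.radians(a))[:,0];f=s['contact_force']@x
    print("  fx",round(f,1),"fy",round(s['contact_force']@frame(np.radians(a))[:,1],1))
    if np.linalg.norm(s['contact_force'])>22: break
    if f<-12: break
for n in("scene","top"):
    c=cams.capture(n);im=c["image"][150:384,0:300] if n=="scene" else c["image"][110:330,290:510]
    cv2.imwrite(f"pics/{n}3.png",cv2.resize(im,None,fx=2.5,fy=2.5))
```

```text
62.61 7.39 [ 0.4803 -0.292   0.165 ] [-1.5 -1.2 -2.4] [-0.14  0.11  0.04] 0.0158
  fx -0.7 fy -1.7
67.53 7.66 [ 0.4908 -0.2968  0.1652] [-1.3 -1.5 -3.1] [-0.18  0.13  0.1 ] 0.0155
  fx -0.6 fy -1.8
72.44 7.92 [ 0.5017 -0.3007  0.1653] [-0.5 -1.  -2.4] [-0.21  0.14  0.04] 0.0158
  fx -0.1 fy -1.1
77.35 8.19 [ 0.513  -0.3037  0.1654] [-0.6 -1.7 -2. ] [-0.17  0.14  0.11] 0.0158
  fx -0.2 fy -1.8
82.26 8.46 [ 0.5244 -0.3058  0.1654] [-1.3 -1.4 -1.8] [-0.15  0.11  0.08] 0.0156
  fx -1.1 fy -1.5
87.18 8.72 [ 0.536  -0.3069  0.1653] [-0.8 -1.  -3. ] [-0.04  0.08  0.13] 0.0155
  fx -0.8 fy -1.0
92.09 8.99 [ 0.5477 -0.307   0.1653] [-1.8 -0.6 -3.3] [0.03 0.15 0.1 ] 0.0157
  fx -1.9 fy -0.5
97.0 9.26 [ 0.5593 -0.3061  0.1652] [-1.   0.3 -3.3] [0.18 0.25 0.16] 0.0159
  fx -1.0 fy 0.4
98.0 9.51 [ 0.562  -0.3057  0.1652] [-1.2  1.5 -5.8] [0.26 0.26 0.15] 0.016
  fx -0.9 fy 1.7
98.75 9.76 [ 0.564  -0.3054  0.1652] [-2.6  1.  -3.7] [0.43 0.3  0.13] 0.016
  fx -2.5 fy 1.4
99.5 10.01 [ 0.5659 -0.3051  0.1652] [-1.1  2.2 -4.9] [0.51 0.39 0.18] 0.0159
  fx -0.7 fy 2.3
100.25 10.26 [ 0.5677 -0.3048  0.1653] [-2.2  2.3 -4.5] [0.66 0.43 0.17] 0.0159
  fx -1.7 fy 2.7
101.0 10.51 [ 0.5686 -0.3047  0.165 ] [-3.9  1.9 -4.7] [ 0.56  0.74 -0.05] 0.0159
  fx -3.5 fy 2.6
101.75 10.76 [ 0.5687 -0.3049  0.1647] [-8.2  1.3 -3.8] [ 0.36  1.18 -0.6 ] 0.0159
  fx -7.8 fy 2.9
102.5 11.01 [ 0.5689 -0.305   0.1643] [-13.1  -1.1  -3. ] [ 0.07  1.78 -0.94] 0.0157
  fx -13.1 fy 1.7
```

View pics/scene3.png

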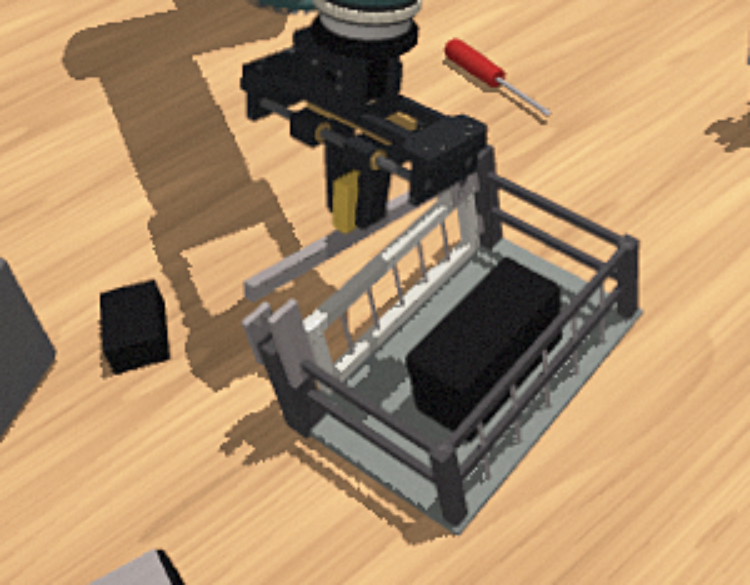

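View pics/top3.png

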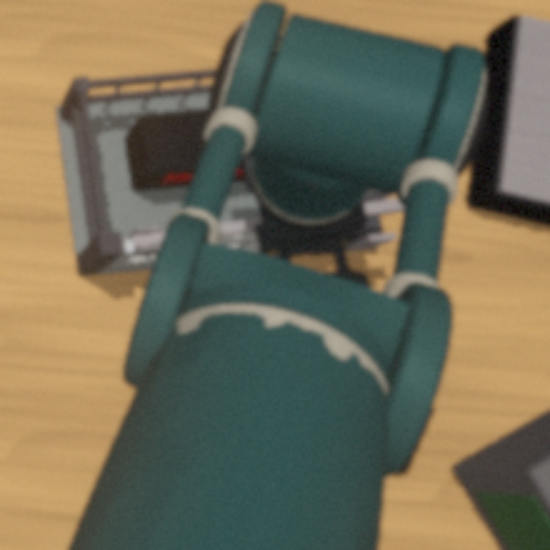

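The scene view shows the bar end at (250,285) over the catch at (270,315), and the gate against its post. Contact came at about 101°, against 100.7° predicted, so this is the hard stop. I'll keep a slight closing preload, lower the bar, release and check.

Run:
```python
from h import *
from cell import manip,cams
H=hinge(PAD0,A0)
def rep(t):
    s=manip.state();print(t,round(s['clock'],2),np.round(s['tool_pos'],4),np.round(s['contact_force'],1),np.round(s['moment'],2),round(s['gripper_width'],4));return s
a=np.radians(101.5)
for ph in(.28,.21,.14,.07,.02):
    p,r=tool(a,ph,H,up=.002);manip.move_linear(p,rot=r,rate=.06);s=rep(ph)
    if np.linalg.norm(s['contact_force'])>25: print("STOP");break
c=cams.capture("scene");im=c["image"][150:384,0:300]
cv2.imwrite("pics/scene4.png",cv2.resize(im,None,fx=2.5,fy=2.5))
```

```text
0.28 11.36 [ 0.5687 -0.3048  0.1648] [-7.4  1.3 -3.1] [ 0.48  1.07 -0.38] 0.0159
0.21 11.65 [ 0.5693 -0.3079  0.1565] [-7.8  2.8 -3.4] [ 0.66  1.05 -0.24] 0.016
0.14 11.94 [ 0.5697 -0.3103  0.1485] [-6.9  2.6 -2.9] [ 0.66  1.15 -0.19] 0.0159
0.07 12.23 [ 0.5701 -0.3121  0.1403] [-6.8  4.  -2.6] [ 0.63  1.13 -0.17] 0.016
0.02 12.48 [ 0.5703 -0.313   0.1344] [-8.1  4.2 -1.3] [ 0.61  1.09 -0.08] 0.0157
```

View pics/scene4.png

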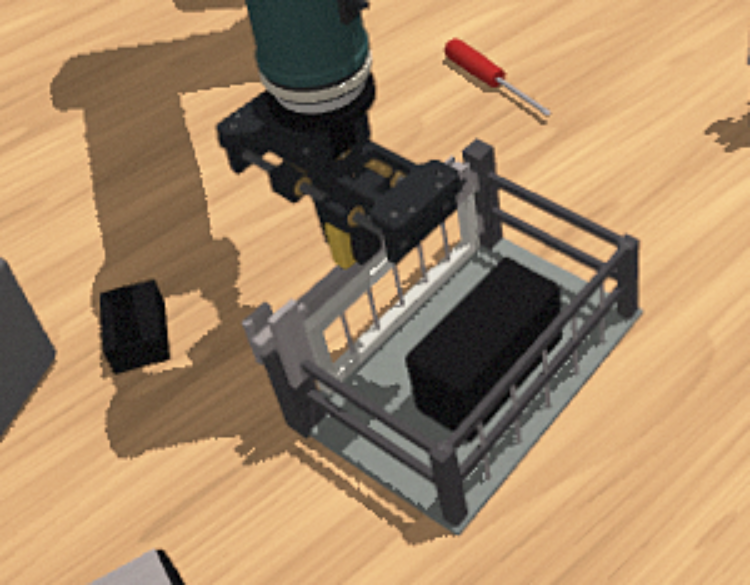

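The bar now lies in the slot at (280,315). Next I release, retreat and verify.

Run:
```python
from h import *
from cell import manip,cams
H=hinge(PAD0,A0)
def rep(t):
    s=manip.state();print(t,round(s['clock'],2),np.round(s['tool_pos'],4),np.round(s['contact_force'],1),round(s['gripper_width'],4));return s
manip.set_gripper(.06);rep("open")
p,r=tool(np.radians(101),0,H,up=.002)
manip.move_linear(p+[0,0,.12],rate=.12);rep("up")
manip.move_linear(p+[-.13,.22,.17],rate=.25);rep("away")
for n in("scene","top"):
    c=cams.capture(n);im=c["image"][150:384,0:300] if n=="scene" else c["image"][110:330,290:510]
    cv2.imwrite(f"pics/{n}5.png",cv2.resize(im,None,fx=2.5,fy=2.5))
    P=cloud(c);q=P[yellow(c)&(c["z_map"]>0)];q=q[(q[:,1]<-.2)&(q[:,2]>.1)]
    if len(q): print(n,len(q),q.mean(0),q[:,2].max(),"model centre",H-.145*frame(np.radians(101))[:,1])
    z=P[...,2];F=frame(np.radians(101));w=P-H;u=w@F[:,0];v=w@F[:,1]
    for lo,hi,nm in((-.24,-.22,'catch'),(-.215,-.17,'outer bar'),(-.12,-.04,'inner bar')):
        m=(z>.112)&(z<.14)&(abs(u)<.012)&(v>lo)&(v<hi)
        if m.sum(): print('  ',nm,m.sum(),'u',u[m].mean().round(4),'zmax',np.percentile(z[m],[50,90]).round(4))
```

```text
open 13.32 [ 0.5724 -0.3129  0.1354] [ 0.3  0.  -0.5] 0.06
up 14.45 [ 0.5707 -0.3131  0.2518] [-0.5 -0.3 -1. ] 0.0598
away 15.64 [ 0.4416 -0.0941  0.3026] [-0.   0.3  0.2] 0.0599
scene 44 [ 0.57533596 -0.31781454  0.14408354] 0.1698091212414421 model centre [ 0.57124839 -0.31347298  0.15      ]
   catch 14 u -0.0015 zmax [0.1237 0.1262]
   outer bar 157 u 0.0009 zmax [0.1236 0.1264]
   inner bar 258 u 0.0004 zmax [0.1239 0.1265]
   catch 4 u -0.0011 zmax [0.1264 0.1273]
```

View pics/scene5.png

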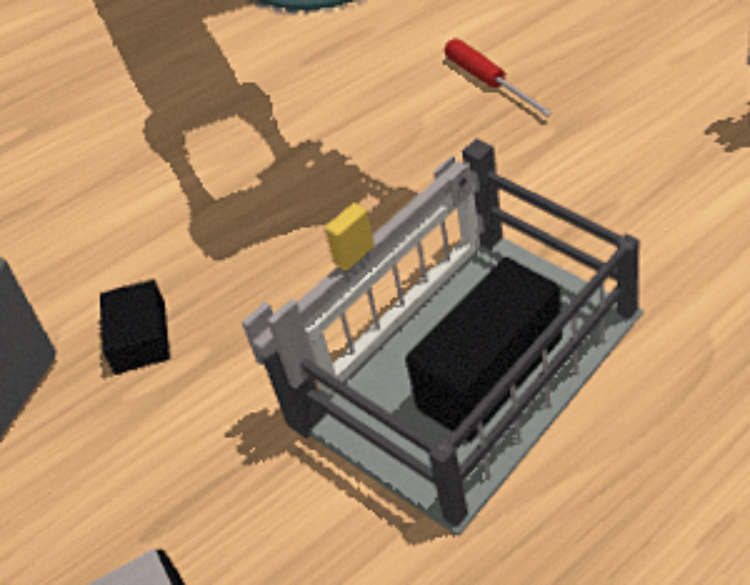

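View pics/top5.png

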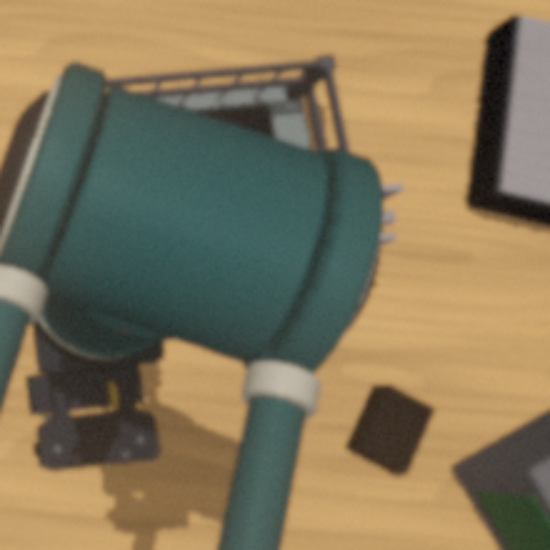

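The scene view shows the bar level along the gate and seated in the catch at (280,315), with the paddle free at (349,237). The top view shows the bar end at (389,216), midway between the lip (389,238) and the back stop (392,190).

Run:
```python
from cell import order,manip
print(order.close_job(),manip.state()['clock'])
```

```text
the job is handed in; nothing more can be done
the job is handed in; nothing more can be done
```

The open bay's gate is now shut and its bar is down in the catch. I gripped the yellow paddle, raised the bar about 34 mm, and swung the gate to its hard stop, pressing with about 13 N. I then lowered the bar into the catch, let go and moved the arm clear. I handed the job in shortly after 15.6 s on the robot's clock.

**Last checks:**
- **Bar level:** its top is at about 0.126 m near the hinge, at the outer end and at the catch.
- **Bar in the slot:** it lies within about 1.5 mm of the predicted shut line. The top view shows its end midway between the lip and the back stop.
- **Robot clear:** the tool force after the retreat was about 0 N.
- **Not checked:** in the top view the arm hid the paddle and most of the bar, so the level readings come from the scene camera alone. I did not take a closing picture of the red-paddle bay; I only passed over it at the start and never touched it deliberately.

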